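Unlatch the case, take out the spare insert and hold it up over its drawing

TASK

Turn the black knob on the aluminium case clockwise about a quarter turn so that its tongue swings clear of the cover flap, lift the flap by its bail and leave it standing open, then draw the hidden steel insert up out of the case and hold it upright and still over the middle of the drawing on the clipboard, with about 10 cm of air between the insert and the board. Do not put it down: finish while still holding it there in the gripper, and do not disturb the other things on the desk.

Things in the scene. Friction and masses are not known exactly. Their poses are not given: they have to be found in the camera images.
- housing: Aluminium case fixed to the desk, 60 mm high, x -50 to +65, y -78 to +133 mm. Origin on the desk under its pocket's centre; x points from the bail to the hinge, y to the knob, z up. Pocket under the flap: x -42 to +42, y -66 to +66 mm, floor at 6 mm. A slot in it, centred at x -12, y 0, rim 22 mm above the desk, holds the insert with 1.5 mm play a side.
- latch (a joint): Knob turn, rad: 0 = tongue straight over the flap (holds it shut), grows clockwise from above to a stop at 1.55 (tongue points to case -x). Starts at 0 to 0.3; clear of the flap above 1.0. Takes 0.06 N m, stays where left. Tongue: flat bar 16 mm wide, 5 mm thick, reaching 52 mm from the axis, top 71 mm above the desk.
- latch_grip (a point): Grip point of the black bar-shaped knob, on its vertical axis at case x 0, y +108 mm, 93 mm above the desk. The grip bar is 13 mm thick (point x), 42 mm long (point y), from 71 to 103 mm above the desk, and turns with the knob; the tongue points to point -y.
- flap (a joint): Opening angle of the cover flap, rad: 0 = shut (level), 1.57 = upright, 1.95 = stop, leaning back. A stiff hinge (0.22 N m, flap 0.22 kg): it stays at any angle where it is left; about 3 N at the bail lifts it. It cannot be lifted while the tongue lies over it.
- flap_bar (a point): Middle of the bail's cross bar, to lift the flap by: round steel bar 9 mm thick, 72 mm long along case y, on two arms (63 mm free between). It sits 143 mm ahead of the hinge axis along the flap and 28 mm above the flap's plane, so 146 mm from the axis; shut, 90.5 mm above the desk, 38 mm in front of the case, nothing below it. Turns with the flap.
- flap_hinge (a point): Middle of the flap's hinge axis, on the case, 62.5 mm above the desk, 55 mm behind the pocket's centre (case +x). The axis runs along the case's y. The flap plate is 105 mm long, 144 mm wide, 4 mm thick.
- insert_mid (a point): Centre (half-way up) of the steel insert, a stepped plate hidden under the flap, upright in the slot: 45 mm (point x) x 12 mm (point y) x 50 mm high (point z); its upper 22 mm is a grip tab 30 mm long, also 12 mm thick. 0.12 to 0.24 kg. In the slot its underside is 6 mm, its top 56 mm above the desk; its x lies along the case's x.
- drawing_mid (a point): Middle of the drawing on the clipboard, 3 mm above the desk. The clipboard is fixed, 230 mm (point x) x 160 mm, 3 mm thick, with a flat steel clip 10 mm high at its +x end.
- jar_mid (a point): Centre of a green glass jar with a white cap, 52 mm across, 75 mm high; a bystander to be left alone.
- fitting_mid (a point): Centre of a turned brass fitting, 38 mm across, 46 mm high; a bystander to be left alone.
- gauge_block_mid (a point): Centre of a plain steel block 50 x 35 x 30 mm; a bystander to be left alone.
- insert: The same insert; origin at the centre of its underside, axes as insert_mid.

How it is judged:
On the way, in this order (a step that is already met when the one before it is completed fails the run):
1. the tongue is swung clear of the flap, which is still shut (value of joint latch above 1.05 rad and value of joint flap below 0.15 rad), for 0.1 s.
2. the flap is standing open, the insert still in its slot (value of joint flap above 1.3 rad and z of insert_mid in the frame of housing below 0.045 m), for 0.2 s.
3. the insert is drawn up out of the case, held in the gripper (z of insert_mid in the frame of housing above 0.09 m and contact force between the fingers and insert above 1 N), for 0.1 s.
At the end, for the whole second after the job is handed in: Insert held by the fingers alone, upright within 0.2 rad, still, its centre within 45 mm horizontally of the drawing's middle and 90 to 175 mm above the desk (underside 62 to 147 mm above the board); flap open beyond 1.3 rad, latch beyond 1.0 rad (contact force between the fingers and insert above 1 N and contact force between insert and housing below 0.1 N and contact force between insert and clipboard below 0.1 N and horizontal distance between insert_mid and drawing_mid below 0.045 m and height (world z) of insert_mid between 0.09 and 0.175 m and angle between insert_mid's own z axis and vertical below 0.2 rad and linear speed of insert below 0.03 m/s and value of joint flap above 1.3 rad and value of joint latch above 1 rad); the arm keeps its last pose, push and grip.
It fails at once if the glass jar is disturbed (moved more than 20 mm) (distance of jar_mid from where it was at the start of the episode above 0.02 m).
It fails at once if the brass fitting is disturbed (moved more than 20 mm) (distance of fitting_mid from where it was at the start of the episode above 0.02 m).
It fails at once if the steel block is disturbed (moved more than 20 mm) (distance of gauge_block_mid from where it was at the start of the episode above 0.02 m).
It also fails if it takes over 64 s, if anything falls off the work surface, if the arm or the gripper's body presses on something with over 40 N, if the wrist force passes 120 N, or if a joint passes its speed limit or range.

ROBOT

A 7-joint arm with a two-finger parallel gripper is mounted at the origin on the work surface. World frame = base frame: x ahead of the robot, y to its left, z up, the work surface at z = 0. Lengths are in m, angles in rad, forces in N, time in s.
With the tool pointing down it reaches from about 0.425 to 0.825 m from the base axis. Payload 3.6 kg.
Tool frame: the origin (TCP) lies at the very end of the fingers, on their centre line; the grasp point (between the pads) lies 19 mm behind it; z points along the fingers, y is the line along which they close (so a half turn about z gives the same grasp; the last joint's range is limited). The gripper opens to 93 mm and grips with 3 to 60 N. Pads are 15 mm wide; open, the fingers measure 128 mm over their backs; the gripper's body (75 mm by 188 mm) begins 65 mm behind the grasp point.
Start: joints at [1.19, 0.615, -0.013, 1.423, 0.008, 1.103, -0.04], TCP at [0.226, -0.609, 0.219] pointing down, gripper open.
Joint ranges: [-3.12, 3.12], [-0.3, 2.06], [-1.34, 1.32], [0.26, 2.42], [-1.36, 4.5], [0.01, 1.98], [-2.84, 2.84]. Speed limits (rad/s): [2.79, 2.79, 3.14, 3.14, 3.14, 3.14, 3.14].

INTERFACE

Orientations are given as a unit quaternion [x, y, z, w].
In Python, from station import status, optics, arm gives the robot as it stands. The module is installed in compiled form; this text tells all that it offers.
- The arm moves only by the tool carry_out, never from a script. Its argument "steps" is a list of rows, each a list of 5 numbers: the opening, from -1 (shut) to 1 (fully open), then the shift along the world's x, y, z in cm, then the turn about the world's z in rad. In form: [[fingers, tx, ty, tz, twist], ...]. A call has 1 to 10 rows; each row is the pose to reach, as a shift and turn from the pose commanded when the call began; what a row does not reach only later rows make up. A row lasts 1/10 s, in which the tool goes at most 50 mm and 8.59 degrees, less where a joint would pass 70% of its speed; a pose out of reach is approached as far as the arm can. A call with a gripper value outside its range is refused whole. The fingers move at their own pace and stop on an object; "newtons" is the grip in N (left out, the last holds). Time passes only in rows, so rows that repeat a pose let the fingers close. It gives the time, the measured TCP pose, the force, the opening and the grip force at its end, in the units of the state.
- status.observe(): the state, without advancing time (a new reading comes with each control period).
- optics.get_image(name): name is "scene" or "top" or "wrist"; returns a dict with "pixels" (400x640x3 uint8, red, green, blue), "mtx" (3x3 intrinsics, pixels), "R" (3x3) and "t" (3): a world point X has camera coordinates R X + t; the wrist camera has in their place "hand_eye" (4x4, takes a point from camera to tool coordinates, whose origin is the TCP and whose axes are the flange's). Camera axes: x right, y down, z forward; pixel columns grow to the right and rows downward; lengths in m; the calibration is good to about 2 mm. A picture is of the moment at which its call begins: read the wrist's pose just before it. There is no depth.
- arm.sign_off(): hands the job in; it is judged then, once.
The state is a dict: "t": time; "joint_pos": joint angles; "qvel": joint speeds; "joint_torque": joint torques, N m; "position": TCP position; "eef_rot": TCP orientation; "contact_force": force on the tool from outside, world axes, zero at the start; "wrist_torque": the same for the moment, N m; "grip_width": finger opening in m; "grip_force": force on a finger pad.
Only numpy, scipy, OpenCV 4.12 (cv2) and the standard library are available. Lean on these libraries where they do the work, as an engineer would, in place of code of your own. Each camera call takes 0.05 s, during which the arm holds its last target. There are 200 camera calls.

## Working session

There is one attempt and no reset: what is moved stays moved. The work goes in short steps, Python scripts to look and compute and a tool call to move; the robot and the scene stay as the last step left them, time stands still between calls to the robot, and variables do not carry over. Pictures are saved under pics/ and viewed, at most 10 in all, crops included, and the job is handed in when it is done.

Besides the shell and the picture viewer there is one more tool, called in YAML: its name, and indented under it one key for each argument. carry_out: Moves the arm, as the interface text tells. Its arguments: {"type":"object","properties":{"steps":{"type":"array"},"newtons":{"type":"number"}},"required":["steps"]}

```bash
mkdir -p pics && python3 - <<'E'
from station import status, optics
import cv2,pickle
s=status.observe();print(s)
for n in("scene","top"):
    d=optics.get_image(n);pickle.dump(d,open(n+'.pkl','wb'))
    cv2.imwrite(f'pics/{n}0.png',d["pixels"][:,:,::-1]);print(n,d["mtx"],d["R"],d["t"])
E
```

```text
{'t': 0.0, 'joint_pos': array([ 1.18946228,  0.61591185, -0.01263235,  1.42487462,  0.00812015,
        1.10340888, -0.04041569]), 'qvel': array([-0.00070861,  0.00092598, -0.00020624,  0.00166338, -0.00061365,
       -0.00188653, -0.00017771]), 'joint_torque': array([ 2.13996526e-05, -4.58936584e+01,  2.08987906e-01, -1.65745604e+01,
       -6.10718527e-02,  2.05207465e-02,  2.32735765e-04]), 'position': array([ 0.22557027, -0.60876494,  0.21749397]), 'eef_rot': array([ 9.84295612e-01,  1.76523425e-01, -2.47570009e-04, -1.25185697e-03]), 'contact_force': array([ 0.18470612, -0.80575477,  0.2112105 ]), 'wrist_torque': array([0.04164086, 0.0461847 , 0.00043631]), 'grip_force': 0.0, 'grip_width': 0.09287384820792133}
scene [[419.34271431   0.         321.35933224]
 [  0.         419.34271431 197.93825393]
 [  0.           0.           1.        ]] [[-0.73179188  0.68149279  0.00694402]
 [ 0.43455769  0.47443175 -0.76555479]
 [-0.52501453 -0.5572092  -0.64333323]] [ 0.44527806 -0.19642259  1.16587074]
top [[491.88218339   0.         316.60140482]
 [  0.         491.88218339 190.28541963]
 [  0.           0.           1.        ]] [[-0.02246193 -0.99973361  0.00530805]
 [-0.98366034  0.02115153 -0.17878745]
 [ 0.17862755 -0.00923722 -0.9838734 ]] [0.0424625  0.62124165 0.89574524]
```

View pics/scene0.png

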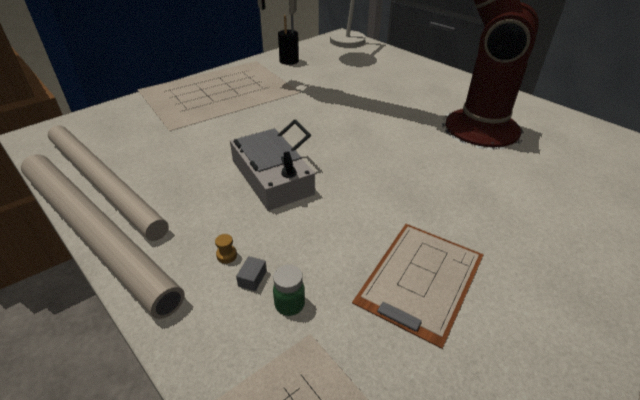

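View pics/top0.png

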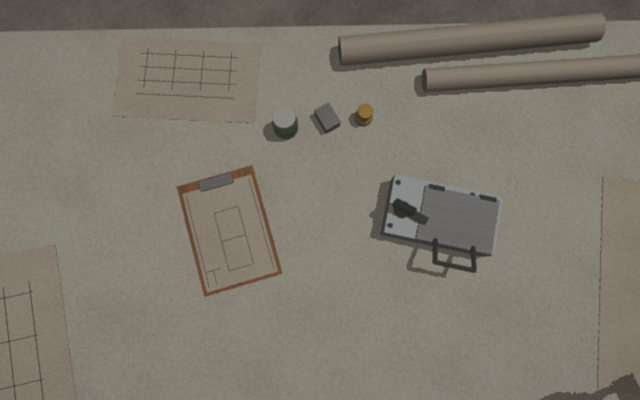

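The scene view shows the case around (275,165), with its bail towards the robot. In the top view the case is at (440,215), knob (403,207), bail (455,262), clipboard (230,230), jar (285,122), block (327,117) and fitting (364,113). I'll enlarge the case and clipboard next.

```bash
cat > h.py <<'E'
import numpy as np,pickle
def ray(d,uv):
    v=np.linalg.solve(d["mtx"],[*uv,1.]);return -d["R"].T@d["t"],d["R"].T@v
def plane(d,uv,z):
    o,v=ray(d,uv);return (o+v*(z-o[2])/v[2])
def proj(d,X):
    c=d["mtx"]@(d["R"]@np.asarray(X)+d["t"]);return c[:2]/c[2]
E
python3 - <<'E'
import cv2,pickle
from h import *
d=pickle.load(open('top.pkl','rb'));p=d["pixels"][:,:,::-1]
c=p[165:285,370:520]
cv2.imwrite('pics/c1.png',cv2.resize(cv2.convertScaleAbs(c,alpha=1.6),None,fx=5,fy=5,interpolation=cv2.INTER_CUBIC))
# clipboard orange contour
hsv=cv2.cvtColor(p,cv2.COLOR_BGR2HSV)
m=cv2.inRange(hsv,(3,110,60),(18,255,255));m[:,:170]=0;m[:,300:]=0;m[:150]=0
pts=cv2.findNonZero(m);r=cv2.minAreaRect(pts);print(r)
b=cv2.boxPoints(r);w=[plane(d,q,.003) for q in b];print(np.round(w,4),np.mean(w,0))
for n,uv,z in(("jar",(285,120),.075),("block",(326,115),.03),("fit",(365,110),.046)):print(n,plane(d,uv,z).round(3))
E
```

```text
((227.87103271484375, 230.53582763671875), (112.73161315917969, 80.50727844238281), 74.47589111328125)
[[0.6447 0.3194 0.003 ]
 [0.6865 0.1612 0.003 ]
 [0.4644 0.1012 0.003 ]
 [0.4261 0.2539 0.003 ]] [0.55541759 0.20891375 0.003     ]
jar [0.759 0.087 0.075]
block [0.783 0.006 0.03 ]
fit [ 0.786 -0.073  0.046]
```

View pics/c1.png

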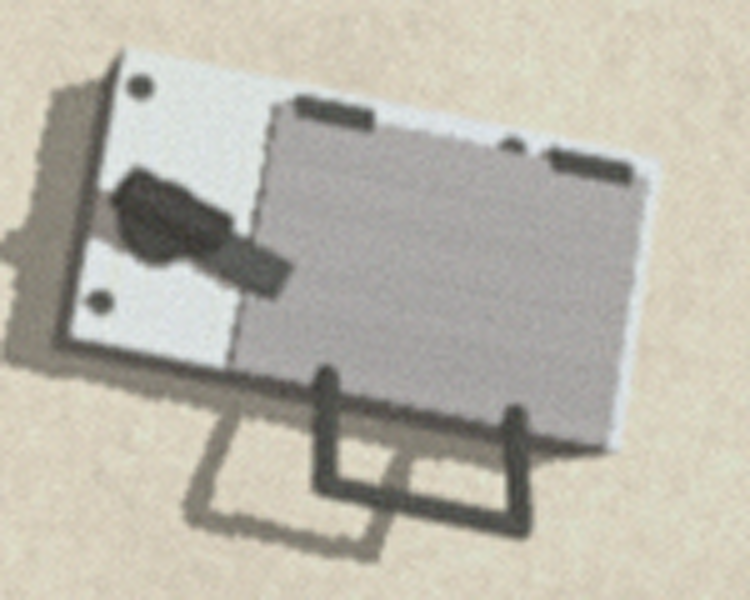

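In the 5x crop the case top's corners are at (122,50), (658,158), (65,340) and (612,447). The knob's axis is near (168,215), the tongue tip near (280,280), and the bail bar runs from (322,488) to (522,530). The tongue lies over the flap.

```bash
cat >> h.py <<'E'
def fit(A,B): # 2D rigid A->B
    A=np.array(A);B=np.array(B);a=A-A.mean(0);b=B-B.mean(0)
    th=np.arctan2((a[:,0]*b[:,1]-a[:,1]*b[:,0]).sum(),(a*b).sum())
    R=np.array([[np.cos(th),-np.sin(th)],[np.sin(th),np.cos(th)]]);t=B.mean(0)-R@A.mean(0)
    return th,R,t,np.linalg.norm(A@R.T+t-B,axis=1)
E
python3 - <<'E'
from h import *
from scipy.spatial.transform import Rotation as Ro
d=pickle.load(open('top.pkl','rb'));f=lambda u,v,z:plane(d,(370+(u+.5)/5-.5,165+(v+.5)/5-.5),z)[:2]
A=[(.065,.133),(.065,-.078),(-.05,.133),(-.05,-.078)]
B=[f(122,50,.06),f(658,158,.06),f(65,340,.06),f(612,447,.06)]
th,R,t,e=fit(A,B);print("case",th,t,e)
print("bail meas",f(422,509,.0905),"pred",R@[-.088,0]+t)
print("knob pred",R@[0,.108]+t, f(170,205,.103))
k=R@[0,.108]+t;tip=f(280,280,.071)-k;print("tongue ang rel case -y (cw+)",tip,-((np.arctan2(tip[1],tip[0])-(th-np.pi/2))))
print("insert",R@[-.012,0]+t,"drawing",plane(d,(233,238),.003))
s=Ro.from_quat([ 9.84295612e-01,  1.76523425e-01, -2.47570009e-04, -1.25185697e-03]).as_matrix();print(s)
sc=pickle.load(open('scene.pkl','rb'));
for q in [(.065,.133),(.065,-.078),(-.05,.133),(-.05,-.078)]: print(proj(sc,[*(R@q+t),.06]).round(0))
E
```

```text
case -0.2254944622521388 [ 0.55656623 -0.2355864 ] [0.00158277 0.00046097 0.00062448 0.0022051 ]
bail meas [ 0.47001824 -0.21702337] pred [ 0.47079407 -0.21591063]
knob pred [ 0.58071377 -0.13032056] [ 0.58159196 -0.12918017]
tongue ang rel case -y (cw+) [-0.02390102 -0.04480565] 0.26454409672749546
insert [ 0.54487003 -0.23290334] drawing [0.53793926 0.19820991 0.003     ]
[[ 9.37678838e-01  3.47501846e-01 -9.29328307e-04]
 [ 3.47503085e-01 -9.37675827e-01  2.37699083e-03]
 [-4.53999871e-05 -2.55179846e-03 -9.99996743e-01]]
[266. 189.]
[229. 141.]
[316. 173.]
[274. 128.]
```

carry_out:
  steps:
    - [-0.1,2.5,3.4,0.5,0.06]
    - [-0.1,5,6.8,1,0.12]
    - [-0.1,7.5,10.2,1,0.2]
    - [-0.1,10,13.6,1,0.28]
    - [-0.1,12.5,17,1,0.36]
    - [-0.1,15,20.4,1,0.44]
    - [-0.1,17.5,23.8,1,0.52]
    - [-0.1,20,27.2,1,0.6]
    - [-0.1,22.5,30.6,1,0.68]
    - [-0.1,25,34,1,0.73]
  newtons: 15

```text
t: 1.1
position: [0.4763, -0.268, 0.2284]
eef_rot: [0.856, 0.517, -0.0, -0.0]
contact_force: [0.4, -0.5, -1.1]
grip_width: 0.0419
grip_force: 0.0
```

carry_out:
  steps:
    - [-0.1,2.5,3.4,0,0]
    - [-0.1,5,6.8,0,0]
    - [-0.1,7.5,10.2,0,0]
    - [-0.1,9.5,13,0,0]
    - [-0.1,10.5,13.9,0,0]
    - [-0.1,10.5,13.9,0,0]
    - [-0.1,10.5,13.9,0,0]
    - [-0.1,10.5,13.9,0,0]

```text
t: 1.9
position: [0.5795, -0.1336, 0.2285]
eef_rot: [0.858, 0.514, -0.001, 0.0]
contact_force: [0.2, -0.1, -0.5]
grip_width: 0.0418
grip_force: 0.0
```

```bash
cat > look.py <<'E'
import sys,cv2
from station import status,optics
from h import *
from scipy.spatial.transform import Rotation as Ro
s=status.observe();d=optics.get_image("wrist")
M=Ro.from_quat(s["eef_rot"]).as_matrix();T=np.eye(4);T[:3,:3]=M;T[:3,3]=s["position"]
W=np.linalg.inv(T@d["hand_eye"]);d["R"]=W[:3,:3];d["t"]=W[:3,3]
pickle.dump(d,open('wrist.pkl','wb'))
cv2.imwrite(f'pics/{sys.argv[1]}.png',d["pixels"][:,:,::-1])
print(s["t"],s["position"].round(4),"yang",np.arctan2(M[1,1],M[0,1]).round(3),"tilt z",M[:,2].round(3),s["joint_pos"].round(2))
for n,X in(("knob",[.581,-.130,.103]),("tcp",s["position"])):print(n,proj(d,X).round(0))
E
python3 look.py w1
```

```text
1.9 [ 0.5795 -0.1336  0.2285] yang -0.49 tilt z [-0.001 -0.002 -1.   ] [ 0.35  0.53 -0.26  1.57  0.15  1.06 -0.44]
knob [322. 187.]
tcp [322. 242.]
```

View pics/w1.png

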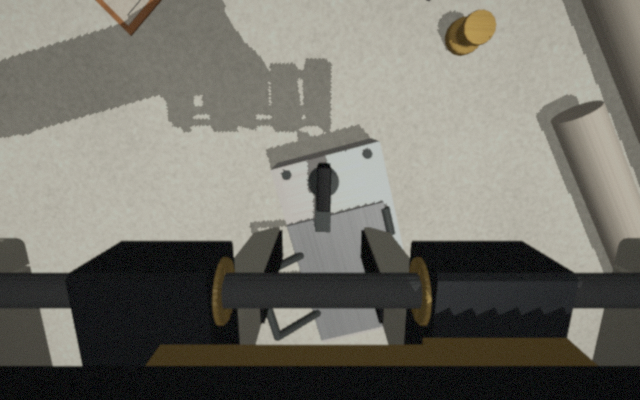

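The wrist view shows the knob bar at (323,187), lined up between the fingers, with the tongue pointing down the image. I'll descend onto it.

carry_out:
  steps:
    - [-0.1,0.1,0.3,-2,0]
    - [-0.1,0.1,0.3,-5,0]
    - [-0.1,0.1,0.3,-8,0]
    - [-0.1,0.1,0.3,-10,0]
    - [-0.1,0.1,0.3,-10,0]
    - [-0.1,0.1,0.3,-10,0]

```text
t: 2.55
position: [0.5817, -0.1287, 0.1291]
eef_rot: [0.857, 0.515, -0.0, 0.0]
contact_force: [0.4, -0.4, 0.6]
grip_width: 0.0421
grip_force: 0.0
```

carry_out:
  steps:
    - [-0.1,0,-0.1,-2,0]
    - [-0.1,0,-0.1,-4,0]
    - [-0.1,0,-0.1,-5.4,0]
    - [-0.1,0,-0.1,-5.4,0]
    - [-0.5,0,-0.1,-5.4,0]
    - [-1,0,-0.1,-5.4,0]
    - [-1,0,-0.1,-5.4,0]
    - [-1,0,-0.1,-5.4,0]
    - [-1,0,-0.1,-5.4,0]
    - [-1,0,-0.1,-5.4,0]
  newtons: 20

```text
t: 3.55
position: [0.5837, -0.1292, 0.0755]
eef_rot: [0.857, 0.516, 0.002, 0.002]
contact_force: [3.0, -2.0, 1.3]
grip_width: 0.0129
grip_force: 20.0
```

carry_out:
  steps:
    - [-1,0.2,0,0,-0.12]
    - [-1,0.2,0,0,-0.25]
    - [-1,0.2,0,0,-0.38]
    - [-1,0.2,0,0,-0.51]
    - [-1,0.2,0,0,-0.64]
    - [-1,0.2,0,0,-0.77]
    - [-1,0.2,0,0,-0.9]
    - [-1,0.2,0,0,-1.03]
    - [-1,0.2,0,0,-1.15]
    - [-1,0.2,0,0,-1.22]

```text
t: 4.55
position: [0.5856, -0.1328, 0.0755]
eef_rot: [0.998, -0.07, 0.003, 0.003]
contact_force: [2.8, -5.2, 0.1]
grip_width: 0.0133
grip_force: 20.0
```

carry_out:
  steps:
    - [-1,0,0,0,0]
    - [-1,0,0,0,0]
    - [-1,0,0,0,0]

```text
t: 4.85
position: [0.5856, -0.1328, 0.0755]
eef_rot: [0.998, -0.069, 0.003, 0.003]
contact_force: [3.9, -6.3, -1.0]
grip_width: 0.0132
grip_force: 20.0
```

```bash
python3 look.py w2
```

```text
4.85 [ 0.5856 -0.1328  0.0755] yang -1.709 tilt z [ 0.005 -0.006 -1.   ] [ 0.11  0.7   0.13  1.73 -0.12  0.71 -1.41]
knob [317. 273.]
tcp [322. 242.]
```

carry_out:
  steps:
    - [-0.1,0,0,0,0]
    - [-0.1,0,0,0,0]
    - [-0.1,0,0,0,0]
    - [-0.1,0,0,2,0]
    - [-0.1,0,0,5,0]
    - [-0.1,0,0,8,0]
    - [-0.1,-2,-1.5,10,0.14]
    - [-0.1,-4,-3,10,0.28]
    - [-0.1,-6,-4.5,10,0.42]
    - [-0.1,-8,-6,10,0.56]

```text
t: 5.9
position: [0.5025, -0.1878, 0.1746]
eef_rot: [0.977, 0.214, -0.0, -0.001]
contact_force: [-0.1, -0.2, 0.2]
grip_width: 0.0419
grip_force: 0.0
```

carry_out:
  steps:
    - [-0.1,-2,-1.2,0,0.14]
    - [-0.1,-3.5,-2.4,0,0.28]
    - [-0.1,-3.5,-2.4,0,0.42]
    - [-0.1,-3.5,-2.4,0,0.56]
    - [-0.1,-3.5,-2.4,0,0.7]
    - [-0.1,-3.5,-2.4,0,0.84]
    - [-0.1,-3.5,-2.4,0,0.92]
    - [-0.1,-3.5,-2.4,0,0.92]
    - [-0.1,-3.5,-2.4,0,0.92]

```text
t: 6.8
position: [0.4684, -0.2119, 0.1744]
eef_rot: [0.783, 0.622, -0.0, -0.001]
contact_force: [0.8, 0.2, -0.4]
grip_width: 0.0416
grip_force: 0.0
```

```bash
sed -i 's/("knob",\[.581,-.130,.103\])/("bail",[.470,-.2165,.0905])/' h.py look.py && python3 look.py w3
```

```text
6.8 [ 0.4684 -0.2119  0.1744] yang -0.227 tilt z [-0.001  0.001 -1.   ] [ 0.57  0.47 -0.27  1.86  0.16  0.83 -0.01]
bail [325. 209.]
tcp [322. 243.]
```

View pics/w3.png

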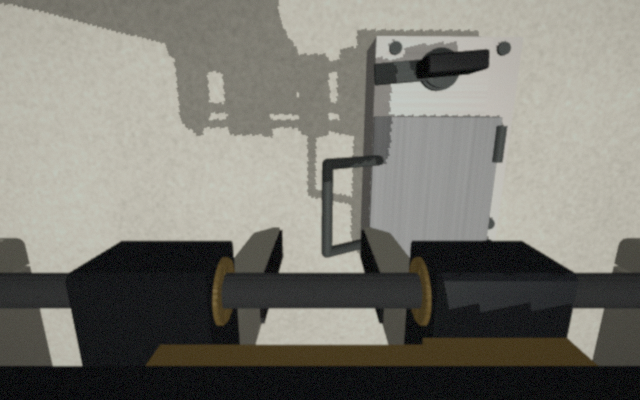

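The wrist view shows the tongue at (400,70) pointing to case -x, clear of the flap, and the bail bar centred at (328,208). I'll descend onto the bail.

carry_out:
  steps:
    - [-0.1,0.3,-0.5,-3,0]
    - [-0.1,0.3,-0.5,-6,0]
    - [-0.1,0.3,-0.5,-8,0]
    - [-0.1,0.3,-0.5,-10,0]
    - [-0.1,0.3,-0.5,-10,0]
    - [-0.5,0.3,-0.5,-10,0]
    - [-1,0.3,-0.5,-10,0]
    - [-1,0.3,-0.5,-10,0]
    - [-1,0.3,-0.5,-10,0]
    - [-1,0.3,-0.5,-10,0]
  newtons: 14

```text
t: 7.85
position: [0.4715, -0.2175, 0.0752]
eef_rot: [0.782, 0.623, -0.0, -0.0]
contact_force: [-0.8, -0.3, 4.0]
grip_width: 0.0083
grip_force: 14.0
```

```bash
python3 - <<'E'
import numpy as np
th=-.2255;a0=np.arctan2(28,-143)
for q in np.arange(0,1.61,.1):
    a=a0-q;dx=.146*(np.cos(a)-np.cos(a0));dz=.146*(np.sin(a)-np.sin(a0))
    print(round(q,2),(100*np.array([dx*np.cos(th),dx*np.sin(th),dz])).round(1).tolist())
E
```

```text
0.0 [0.0, -0.0, 0.0]
0.1 [0.3, -0.1, 1.4]
0.2 [0.8, -0.2, 2.8]
0.3 [1.4, -0.3, 4.1]
0.4 [2.2, -0.5, 5.4]
0.5 [3.0, -0.7, 6.5]
0.6 [4.0, -0.9, 7.6]
0.7 [5.0, -1.2, 8.6]
0.8 [6.2, -1.4, 9.4]
0.9 [7.4, -1.7, 10.2]
1.0 [8.7, -2.0, 10.8]
1.1 [10.1, -2.3, 11.2]
1.2 [11.5, -2.6, 11.6]
1.3 [12.9, -3.0, 11.8]
1.4 [14.3, -3.3, 11.8]
1.5 [15.7, -3.6, 11.7]
1.6 [17.1, -3.9, 11.4]
```

carry_out:
  steps:
    - [-1,0.1,0,0.7,0]
    - [-1,0.3,-0.1,1.4,0]
    - [-1,0.6,-0.1,2.1,0]
    - [-1,0.8,-0.2,2.8,0]
    - [-1,1.1,-0.2,3.5,0]
    - [-1,1.4,-0.3,4.1,0]
    - [-1,1.8,-0.4,4.8,0]
    - [-1,2.2,-0.5,5.4,0]
    - [-1,2.6,-0.6,6.0,0]
    - [-1,3.0,-0.7,6.5,0]

```text
t: 8.85
position: [0.4996, -0.2241, 0.1399]
eef_rot: [0.782, 0.623, -0.002, -0.002]
contact_force: [-5.3, 0.3, 0.8]
grip_width: 0.0086
grip_force: 14.0
```

Tracking well; continuing the arc.

carry_out:
  steps:
    - [-1,0.5,-0.1,0.6,0]
    - [-1,1.0,-0.2,1.1,0]
    - [-1,1.5,-0.35,1.6,0]
    - [-1,2.0,-0.5,2.1,0]
    - [-1,2.6,-0.6,2.5,0]
    - [-1,3.2,-0.7,2.9,0]
    - [-1,3.8,-0.85,3.3,0]
    - [-1,4.4,-1.0,3.7,0]
    - [-1,5.0,-1.15,4.0,0]
    - [-1,5.7,-1.3,4.3,0]

```text
t: 9.85
position: [0.5586, -0.238, 0.1845]
eef_rot: [0.782, 0.623, -0.001, 0.0]
contact_force: [-3.7, -1.1, 2.9]
grip_width: 0.0085
grip_force: 14.0
```

carry_out:
  steps:
    - [-1,0.7,-0.15,0.2,0]
    - [-1,1.4,-0.3,0.4,0]
    - [-1,2.1,-0.45,0.6,0]
    - [-1,2.8,-0.6,0.8,0]
    - [-1,3.5,-0.8,0.9,0]
    - [-1,4.2,-1.0,1.0,0]
    - [-1,4.9,-1.15,1.0,0]
    - [-1,5.6,-1.3,1.0,0]
    - [-1,6.4,-1.45,1.0,0]
    - [-1,7.2,-1.65,0.9,0]

```text
t: 10.85
position: [0.6312, -0.255, 0.1912]
eef_rot: [0.782, 0.623, -0.001, 0.0]
contact_force: [-3.4, -4.1, 0.9]
grip_width: 0.008
grip_force: 14.0
```

carry_out:
  steps:
    - [-1,0.6,-0.1,-0.1,0]
    - [-1,0.9,-0.2,-0.2,0]
    - [-1,0.9,-0.2,-0.2,0]

```text
t: 11.15
position: [0.6411, -0.2572, 0.1891]
eef_rot: [0.783, 0.623, 0.0, 0.001]
contact_force: [-0.1, -4.9, 0.1]
grip_width: 0.0086
grip_force: 14.0
```

```bash
python3 - <<'E'
from station import optics
import cv2
p=optics.get_image("scene")["pixels"][60:260,160:400,::-1]
cv2.imwrite('pics/s2.png',cv2.resize(cv2.convertScaleAbs(p,alpha=1.4),None,fx=3,fy=3,interpolation=cv2.INTER_CUBIC)[:600])
E
```

```text
(no output)
```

View pics/s2.png

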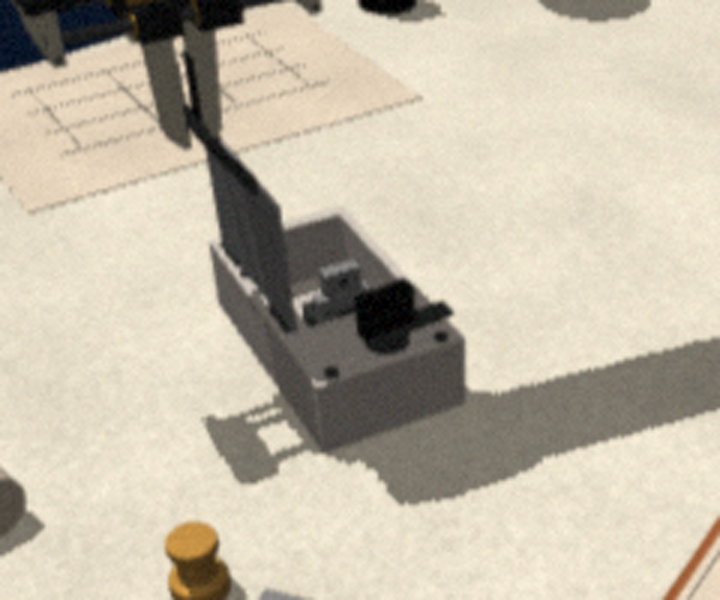

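The flap stands upright at crop (250,230), with the stepped insert visible in the pocket at (335,285). I'll release the bail, rise and go above the insert.

carry_out:
  steps:
    - [-0.5,0,0,0,0]
    - [-0.4,0,0,0,0]
    - [-0.4,0,0,0,0]
    - [-0.4,0,0,1.5,0]
    - [-0.4,0,0,4,0]
    - [-0.4,0,0,7,0]
    - [-0.4,-2,0.5,7,-0.14]
    - [-0.4,-4,1,7,-0.28]
    - [-0.4,-6,1.5,7,-0.42]
    - [-0.4,-8,2,7,-0.56]

```text
t: 12.2
position: [0.5595, -0.2342, 0.2596]
eef_rot: [0.925, 0.38, 0.001, -0.001]
contact_force: [0.3, 0.4, -0.1]
grip_width: 0.0279
grip_force: 0.0
```

carry_out:
  steps:
    - [0,-1,0.3,0,-0.14]
    - [0,-1.6,0.4,0,-0.28]
    - [0,-1.6,0.4,0,-0.42]
    - [0,-1.6,0.4,0,-0.56]
    - [0,-1.6,0.4,0,-0.7]
    - [0,-1.6,0.4,0,-0.84]
    - [0,-1.6,0.4,0,-0.98]
    - [0,-1.6,0.4,0,-1.01]
    - [0,-1.6,0.4,0,-1.01]
    - [0,-1.6,0.4,0,-1.01]

```text
t: 13.2
position: [0.544, -0.2314, 0.2596]
eef_rot: [0.994, -0.111, 0.0, -0.0]
contact_force: [-0.2, 0.5, -1.0]
grip_width: 0.0467
grip_force: 0.0
```

```bash
sed -i 's/("bail",\[.470,-.2165,.0905\])/("ins",[.545,-.233,.056])/' look.py && python3 look.py w4
```

```text
13.2 [ 0.544  -0.2314  0.2596] yang -1.793 tilt z [ 0.     0.001 -1.   ] [ 0.28  0.49  0.13  1.54 -0.07  1.11 -1.36]
ins [323. 176.]
tcp [322. 242.]
```

View pics/w4.png

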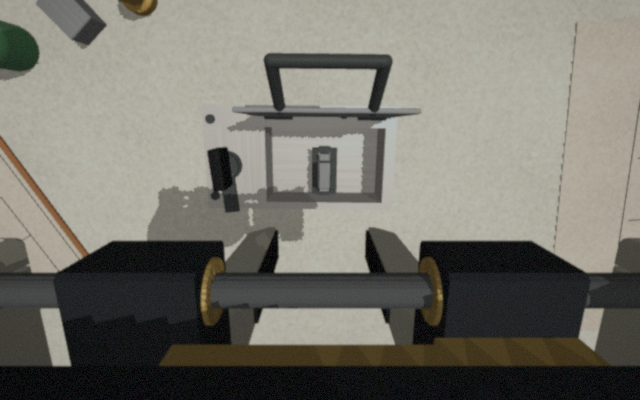

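The wrist view shows the flap open with the bail at the top (330,60) and the insert at about (324,171), close to the predicted (323,176). I'll zoom in to centre it.

```bash
python3 - <<'E'
import cv2
p=cv2.imread('pics/w4.png')[120:212,262:390]
cv2.imwrite('pics/w4c.png',cv2.resize(cv2.convertScaleAbs(p,alpha=1.5),None,fx=6,fy=6,interpolation=cv2.INTER_CUBIC))
from h import *
d=pickle.load(open('wrist.pkl','rb'))
th=-.2255;R=np.array([[np.cos(th),-np.sin(th)],[np.sin(th),np.cos(th)]]);t=np.array([.5566,-.2356])
for x in(-.027,.003):print(x,[((proj(d,[*(R@[x,y]+t),.056])-[262,120])*6).round(0).tolist() for y in(-.006,.006)])
for x in(-.0345,.0105):print(x,[((proj(d,[*(R@[x,y]+t),.034])-[262,120])*6).round(0).tolist() for y in(-.006,.006)])
E
```

```text
-0.027 [[394.0, 411.0], [332.0, 411.0]]
0.003 [[396.0, 255.0], [332.0, 255.0]]
-0.0345 [[392.0, 425.0], [333.0, 425.0]]
0.0105 [[394.0, 203.0], [333.0, 203.0]]
```

View pics/w4c.png

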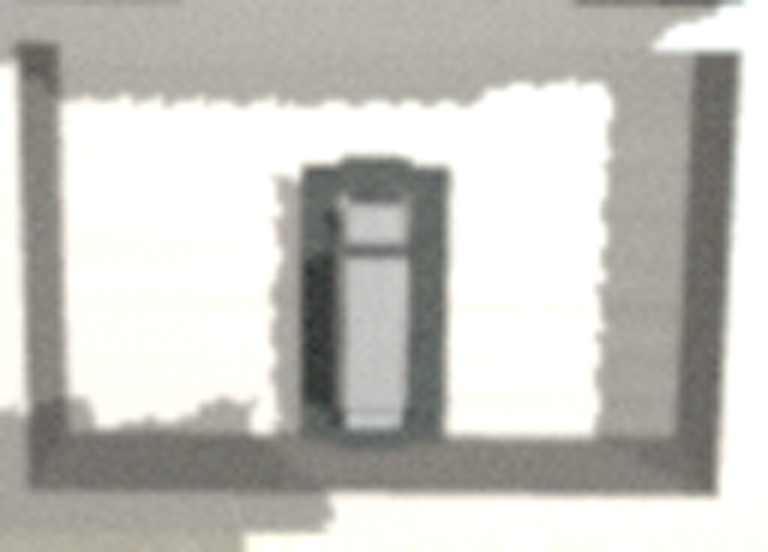

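The insert's tab spans crop (343–408, 255–410), about 2 mm toward case -y from the prediction. I'll descend.

carry_out:
  steps:
    - [0,0.1,-0.35,-4,0]
    - [0,0.1,-0.35,-8,0]
    - [0,0.1,-0.35,-11,0]
    - [0,0.1,-0.35,-14,0]
    - [0,0.1,-0.35,-16,0]
    - [0,0.1,-0.35,-18,0]
    - [0,0.1,-0.35,-20,0]
    - [0,0.1,-0.35,-22,0]
    - [0,0.1,-0.35,-23,0]
    - [0,0.1,-0.35,-23,0]

```text
t: 14.25
position: [0.544, -0.2351, 0.0283]
eef_rot: [0.994, -0.112, -0.001, -0.001]
contact_force: [-0.8, -0.2, -0.5]
grip_width: 0.0467
grip_force: 0.0
```

carry_out:
  steps:
    - [-0.4,0,0,0,0]
    - [-1,0,0,0,0]
    - [-1,0,0,0,0]
    - [-1,0,0,0,0]
    - [-1,0,0,0,0]
    - [-1,0,0,0,0]
  newtons: 30

```text
t: 14.85
position: [0.5451, -0.2355, 0.0301]
eef_rot: [0.994, -0.112, 0.0, 0.0]
contact_force: [-0.3, 0.1, 2.4]
grip_width: 0.0116
grip_force: 30.0
```

carry_out:
  steps:
    - [-1,0,0,0.5,0]
    - [-1,0,0,1.5,0]
    - [-1,0,0,3,0]
    - [-1,0,0,4.5,0]
    - [-1,0,0,6,0]
    - [-1,0,0,8,0]
    - [-1,0,0,10,0]
    - [-1,0,0,12,0]
    - [-1,0,0,14,0]
    - [-1,0,0,14,0]

```text
t: 15.85
position: [0.5465, -0.2365, 0.173]
eef_rot: [0.994, -0.112, 0.003, 0.001]
contact_force: [0.9, 1.0, -1.6]
grip_width: 0.0116
grip_force: 30.0
```

carry_out:
  steps:
    - [-1,-0.1,1.5,0,0]
    - [-1,-0.1,4,0,0]
    - [-1,-0.2,7,0,0]
    - [-1,-0.2,10,0,0]
    - [-1,-0.2,13,0,0]
    - [-1,-0.3,16,0,0]
    - [-1,-0.3,19,0,0]
    - [-1,-0.3,22,0,0]
    - [-1,-0.4,25,0,0]
    - [-1,-0.4,28,0,0]

```text
t: 16.85
position: [0.5387, 0.0471, 0.1681]
eef_rot: [0.994, -0.112, -0.002, 0.0]
contact_force: [0.0, -0.1, -1.9]
grip_width: 0.0119
grip_force: 30.0
```

carry_out:
  steps:
    - [-1,-0.1,3,0,0]
    - [-1,-0.1,6,0,0]
    - [-1,-0.1,9,-0.5,0]
    - [-1,-0.1,12,-1.5,0]
    - [-1,-0.1,14.5,-2.5,0]
    - [-1,-0.1,15.8,-3.5,0]
    - [-1,-0.1,15.8,-4.2,0]
    - [-1,-0.1,15.8,-4.2,0]
    - [-1,-0.1,15.8,-4.2,0]
    - [-1,-0.1,15.8,-4.2,0]

```text
t: 17.85
position: [0.5405, 0.2007, 0.1281]
eef_rot: [0.994, -0.114, 0.001, 0.0]
contact_force: [0.7, -0.1, -1.8]
grip_width: 0.0115
grip_force: 30.0
```

```bash
python3 - <<'E'
from station import optics,status
import cv2
s=status.observe();print(s["t"],s["position"],s["grip_force"],s["grip_width"])
cv2.imwrite('pics/s3.png',optics.get_image("scene")["pixels"][:,:,::-1])
E
```

```text
17.85 [0.54050247 0.20068131 0.12814149] 29.999589174985886 0.011497886453142028
```

View pics/s3.png

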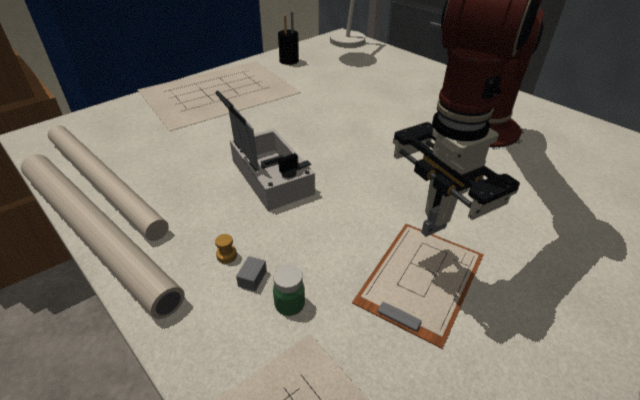

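The insert is in the gripper at (432,222), held above the clipboard. The flap is upright, the tongue is clear, and the jar, fitting and block haven't moved. I'll hold still briefly, then hand in.

carry_out:
  steps:
    - [-1,0,0,0,0]
    - [-1,0,0,0,0]
    - [-1,0,0,0,0]

```text
t: 18.2
position: [0.5399, 0.2024, 0.1279]
eef_rot: [0.994, -0.112, 0.0, -0.0]
contact_force: [0.7, 0.8, -1.2]
grip_width: 0.0117
grip_force: 30.0
```

```bash
python3 -c "
from station import arm;print(arm.sign_off())"
```

```text
the job is handed in; nothing more can be done
None
```

I handed the job in at about 18 s: the knob is turned to about 1.48 rad, the flap stands open, and the gripper is holding the insert still with about 10 cm of air over the drawing; the sign-off returned no verdict.

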